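# Load the tube rack into the corner of the sampler deck and hold it square

### The arm

A 7-joint arm with a two-finger parallel gripper is mounted at the origin on the work surface. World frame = base frame: x ahead of the robot, y to its left, z up, the work surface at z = 0. Lengths are in m, angles in rad, forces in N, time in s.
With the tool pointing down it reaches from about 0.4 to 0.875 m from the base axis. Payload 19.3 kg.
Tool frame: the origin (TCP) lies on the centre line of the jaws, within the pads' length; the fingertips stand 11 mm ahead of it and the grasp point (between the pads) lies 8 mm behind it; y points along the fingers, x is the direction in which the jaws open and shut, and the axes are right-handed (so a half turn about y gives the same grasp; the last joint's range is limited). The gripper opens to 85 mm and grips with 20 to 120 N. Pads are 22 mm wide; open, the fingers measure 114 mm over their backs; the gripper's body (76 mm by 85 mm) begins 54 mm behind the grasp point. The pads swing forward as they close: fully open they stand 13 mm farther back than shut.
Start: joints at [-1.354, 0.521, -0.036, 1.599, 0.021, 1.021, -0.113], TCP at [0.177, 0.599, 0.242] pointing down, gripper open.
Joint ranges: [-2.91, 2.91], [-0.3, 2.13], [-1.5, 1.42], [0.17, 2.43], [-1.26, 4.41], [0.16, 1.93], [-2.52, 2.52]. Speed limits (rad/s): [1.89, 1.89, 2.39, 2.39, 3.01, 3.01, 3.01].

### API

Orientations are given as [roll, pitch, yaw] about the fixed x, y, z axes, in that order (R = Rz(yaw) Ry(pitch) Rx(roll)).
In Python, from workcell import monitor, cams, bot gives the robot as it stands.
- The arm moves only by the tool send_rows, never from a script. Its argument "series" is text: rows parted by semicolons, each of 7 numbers parted by spaces: the turn, a rotation vector about the tool's x, y, z in rad, then the shift along the tool's x, y, z in mm, then the opening, from 0 (shut) to 1 (fully open). In form: ax ay az tx ty tz claw; .... A call has 1 to 20 rows; each row is the pose to reach, as a shift and turn from the pose commanded when the call began, along the tool's axes at that moment; what a row does not reach only later rows make up. A row lasts 1/12 s, in which the tool goes at most 41.7 mm and 7.16 degrees, less where a joint would pass 70% of its speed; a pose out of reach is approached as far as the arm can. A call with a gripper value outside its range is refused whole. The fingers move at their own pace and stop on an object; "force" is the grip in N (left out, the last holds). Time passes only in rows, so rows that repeat a pose let the fingers close. It gives the time, the measured TCP pose, the force and the opening at its end, in the units of the state.
- monitor.observe(): the state, without advancing time (a new reading comes with each control period).
- cams.grab_frame(name): name is "scene" or "top" or "wrist"; returns the picture (384x512x3 uint8, red, green, blue); there is no depth.
- cams.get_calibration(name): a dict with "mtx" (3x3 intrinsics, pixels), "origin" and "attitude" of the camera in the world. Camera axes: x right, y down, z forward; pixel columns grow to the right and rows downward; lengths in m; the calibration is good to about 2 mm. A picture is of the moment at which its call begins: read the wrist's pose just before it. get_calibration takes no time and is no camera call; for the wrist camera it gives the pose at the moment of the call.
- bot.job_done(): hands the job in, once; it reports no verdict.
The state is a dict: "clock": time; "qpos": joint angles; "qd": joint speeds; "joint_efforts": joint torques, N m; "position": TCP position; "tool_rot": TCP orientation; "force": force on the tool from outside, world axes, zero at the start; "moment": the same for the moment, N m; "grip_width": finger opening in m.
Only numpy, scipy, OpenCV 4.12 (cv2) and the standard library are available. Lean on these libraries where they do the work, as an engineer would, in place of code of your own. Each camera call takes 0.05 s, during which the arm holds its last target.

### The job

First push the raised keeper bar of the white loading deck down until it clicks home. Then take the yellow tube rack by its fin, keep it upright and set it on the deck with its long side along the keeper bar, and press it into the corner until it lies flush against both the blue fence and the bar. Finish still gripping the rack by its fin and pressing it lightly against both faces, with the other things on the bench left where they are.

Things in the scene. Friction and masses are not known exactly. Their poses are not given: they have to be found in the camera images.
- deck: White loading deck fixed to the bench, 250 x 210 x 12 mm (x, y, z). Origin: centre of its underside; place and yaw vary, z up. A blue fence stands near its +x edge, the keeper bar along its +y side (down, the bar's inner face is at deck y = 55 mm). Dark posts: hinge at deck (98, 62) mm, 57 mm above the bench; detent housing 18 x 14 mm at deck (-95, 62) mm, 48 mm above the bench.
- fence: Blue metal fence of the deck, fixed, 14 x 125 x 38 mm (x, y, z), top 50 mm above the bench. Origin: centre of its underside, at deck (82, -9.5, 12) mm; its inner face looks to deck -x and lies at deck x = 75 mm. Axes as the deck's.
- corner (a point): Corner on the deck's top surface where the inner faces of the fence and of the lowered keeper bar meet: deck (75, 55, 12) mm. The rack belongs on its deck -x, -y side: home, the rack's origin is at deck (20, 17, 12) mm. Axes as the deck's.
- keeper (a joint): Angle of the keeper bar, rad: 0 = down level, home in its detent and on its stop; grows as the free end rises (limit 1.3). Starts raised 0.55 to 1.0; a stiff hinge (0.16 N m friction) keeps it where it is left. In the last 0.08 rad it must be pushed past a spring ball (about 3 N at the pad, 4 N to lift it out again).
- keeper_hinge (a point): Hinge axis of the keeper bar, at deck (95, 62, 34) mm, parallel to deck y. The bar (dark slate, 14 mm wide, 24 mm high, centred on the axis) points from the hinge to deck -x and ends 166 mm from the axis, with a small steel nose to 175 mm; its free end rises as it opens. Down, its top is 46 mm above the bench. Axes as the deck's.
- keeper_pad (a point): Middle of the upper face of the orange thumb pad (26 mm long, 14 mm wide) near the bar's free end, 145 mm from the hinge axis along the bar and 18 mm above its centre line. Down, it is at deck (-50, 62, 52) mm. Push here, square to the bar, to swing it down. Axes turn with the bar: x along the bar to the hinge, z out of the pad.
- rack: Yellow tube rack, loose, 110 x 76 x 44 mm (x, y, z), 0.3 to 0.54 kg, same either way round; tube caps stand 4 mm above its top in rows at y = +-26 mm. Mid-top a fin to hold it by: 70 mm long (x), 14 mm thick (y), from 44 to 80 mm above the underside. Origin: centre of the underside. Starts upright on the bench. Its sides and foot slide easily (friction 0.3).
- jar: Amber jar with blue cap, diameter 40, height 60 mm, about 100 to 140 mm from the rack's centre. Bystander: leave it where it is. Origin: centre of its underside.
- vial: Clear jar with white cap, diameter 32, height 50 mm, beside the deck's -y edge. Bystander: leave it where it is. Origin: centre of its underside.
- tipbox: Pipette-tip box, 85 x 120 x 62 mm, at the back of the bench. Bystander: leave it where it is. Origin: centre of its underside.
- pipette: Hand pipette lying down, about 280 mm long along its x, 28 mm high, at the back. Bystander: leave it where it is. Origin: centre of its underside.
- beaker: Glass beaker, diameter 70, height 90 mm, on the right. Bystander: leave it where it is. Origin: centre of its underside.
- wash_bottle: White bottle with red cap, diameter 64, height 150 mm, on the left. Bystander: leave it where it is. Origin: centre of its underside.
- timer: White bench timer, 70 x 70 x 22 mm, on the right. Bystander: leave it where it is. Origin: centre of its underside.
Things that resemble listed ones, but are neither listed nor needed, are in the scene too. What is shaped like the rack but brown, pink or purple is not meant.

How it is judged:
By the outcome, as a careful person would: the job done as asked, in the order asked, and still so for the second after the job is handed in, while the arm keeps its last pose, push and grip.
It also fails if it takes over 70 s, if anything falls off the work surface, if the arm or the gripper's body presses on something with over 40 N, if the wrist force passes 120 N, or if a joint passes its speed limit or range.

## Working session

There is one attempt and no reset: what is moved stays moved. The work goes in short steps, Python scripts to look and compute and a tool call to move; the robot and the scene stay as the last step left them, time stands still between calls to the robot, and variables do not carry over. Pictures are saved under pics/ and viewed, and the job is handed in when it is done.

Besides the shell and the picture viewer there is one more tool, called after "Emit:" as name(argument=value, ...) on one line, values as JSON. send_rows: Moves the arm, as the interface text tells. Its arguments: {"type":"object","properties":{"series":{"type":"string"},"force":{"type":"number"}},"required":["series"]}

```bash
ls; mkdir -p pics
python3 - <<'E'
from workcell import monitor, cams, bot
import cv2
s=monitor.observe()
for k,v in s.items(): print(k,v)
for n in ["scene","top","wrist"]:
    c=cams.get_calibration(n); print(n,c)
    im=cams.grab_frame(n); cv2.imwrite(f"pics/{n}0.png",cv2.cvtColor(im,cv2.COLOR_RGB2BGR))
E
```

```text
pics
clock 0.0
qpos [-1.35420892  0.52202101 -0.03633888  1.59999828  0.02119873  1.0211179
 -0.11279326]
qd [-0.00039691  0.00143982 -0.00085659 -0.00021299  0.00046387 -0.00021062
 -0.00101816]
joint_efforts [-5.84944646e-04 -9.27099395e+01  1.97959252e+00 -3.69930053e+01
  1.78277108e-02  8.19767505e-03  1.48372425e-05]
position [0.17673046 0.59914906 0.24172473]
tool_rot [-1.57087306e+00  1.15704109e-03  1.28401476e+00]
force [-0.72270113 -0.11772049 -0.97981462]
moment [-0.03517721 -0.05416271  0.01021945]
grip_width 0.08562196058548785
scene {'mtx': array([[369.77227751,   0.        , 253.95536333],
       [  0.        , 369.77227751, 192.47189988],
       [  0.        ,   0.        ,   1.        ]]), 'origin': array([ 1.11242886, -0.7448659 ,  0.64470319]), 'attitude': array([-2.12459009,  0.01121346,  0.67240175])}
top {'mtx': array([[394.65675729,   0.        , 259.02349861],
       [  0.        , 394.65675729, 188.52440641],
       [  0.        ,   0.        ,   1.        ]]), 'origin': array([ 0.28424378, -0.03055171,  1.16002394]), 'attitude': array([-2.9144895 , -0.00412666, -1.48629811])}
wrist {'mtx': array([[323.54869965,   0.        , 254.13804389],
       [  0.        , 323.54869965, 190.68250928],
       [  0.        ,   0.        ,   1.        ]]), 'origin': array([0.09533474, 0.6243002 , 0.37269732]), 'attitude': array([2.80887689e+00, 4.76785949e-04, 1.28430252e+00])}
```

View pics/scene0.png

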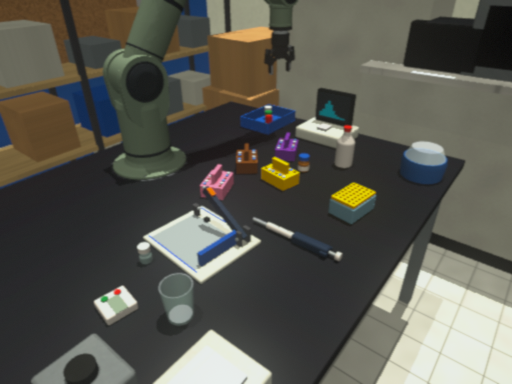

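View pics/top0.png

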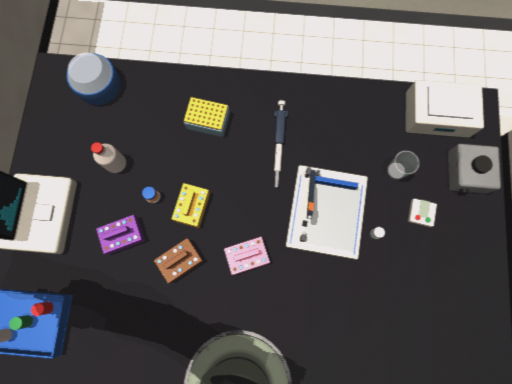

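View pics/wrist0.png

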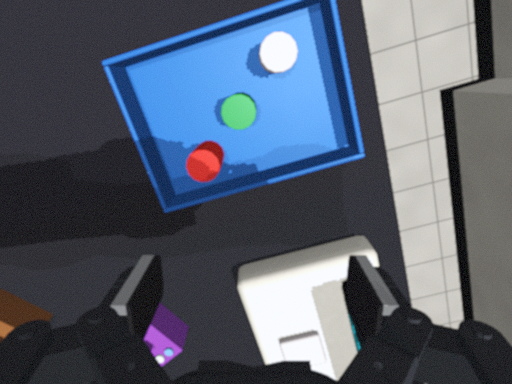

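In the top picture the rack-shaped things are yellow at (190,205), purple at (120,234), brown at (178,261) and pink at (247,255). Only the yellow one fits. The tip box at (207,116) is also yellow-topped but has a blue body. The deck is at (328,211). I'll confirm in enlarged crops.

Run:
```python
import cv2
im=cv2.imread("pics/top0.png")
def crop(x0,y0,w,h,s,n):
    cv2.imwrite(n,cv2.resize(im[y0:y0+h,x0:x0+w],None,fx=s,fy=s,interpolation=cv2.INTER_CUBIC))
crop(280,158,100,105,5.7,"pics/deck.png")
crop(130,170,100,75,8,"pics/rack.png")
im=cv2.imread("pics/scene0.png")
crop(135,150,170,130,4.6,"pics/sdeck.png")
```

```text
(no output)
```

View pics/deck.png

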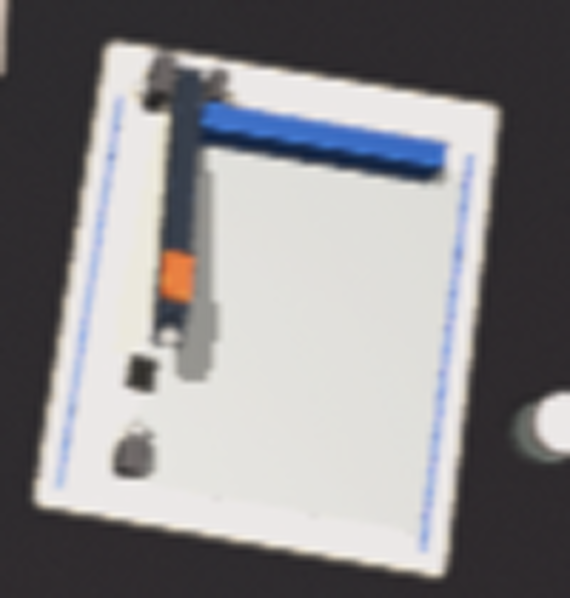

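View pics/rack.png

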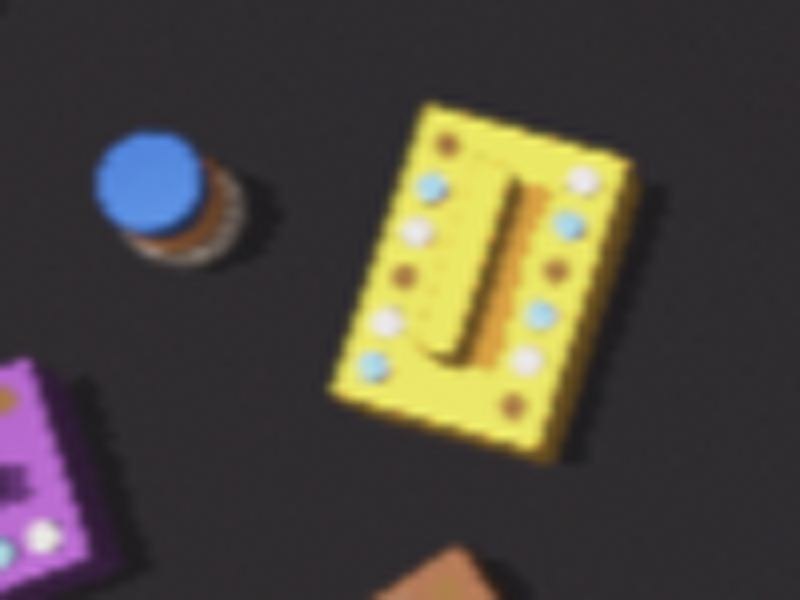

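View pics/sdeck.png

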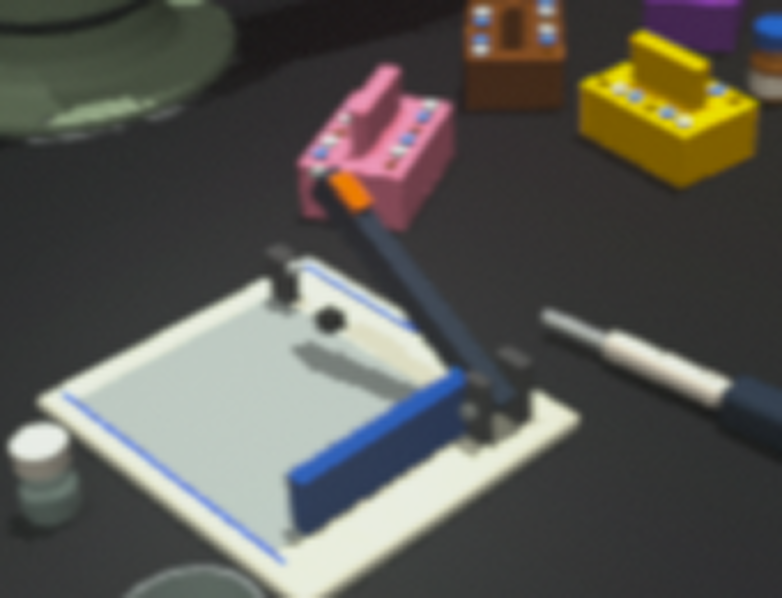

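The enlarged crop confirms the yellow rack with its fin, and the amber jar with its blue cap beside it. The keeper bar is raised over the deck, with its orange pad near the free end. Next I fit the poses.

```bash
cat > h.py <<'E'
import numpy as np, cv2
from scipy.spatial.transform import Rotation as R
from scipy.optimize import least_squares
def cam(c):
    return c["mtx"],np.array(c["origin"]),R.from_euler("xyz",c["attitude"]).as_matrix()
def proj(c,P):
    K,o,A=cam(c); p=(np.atleast_2d(P)-o)@A; p=p@K.T; return p[:,:2]/p[:,2:]
def ray(c,uv,z):
    K,o,A=cam(c); d=A@np.linalg.solve(K,[uv[0],uv[1],1.]); return o+d*(z-o[2])/d[2]
def uncrop(pts,x0,y0,s): return (np.array(pts,float)+.5)/s-.5+[x0,y0]
def place(p,L):  # p x,y,yaw
    L=np.atleast_2d(L); c,s=np.cos(p[2]),np.sin(p[2])
    return np.c_[p[0]+c*L[:,0]-s*L[:,1],p[1]+s*L[:,0]+c*L[:,1],L[:,2]]
def fit(obs,p0):  # obs list of (cal,L,uv)
    f=lambda p:np.concatenate([(proj(c,place(p,L))-uv).ravel() for c,L,uv in obs])
    r=least_squares(f,p0); return r.x,r.fun.reshape(-1,2)
DC=np.array([[125,105,12],[125,-105,12],[-125,-105,12],[-125,105,12.]])/1e3
RC=np.array([[55,38,44],[55,-38,44],[-55,-38,44],[-55,38,44.]])/1e3
def kp(phi,d,h,y=62.): # point on bar at d along, h above centreline (mm), deck frame
    return np.array([95-d*np.cos(phi)+h*np.sin(phi), y, 34+d*np.sin(phi)+h*np.cos(phi)])/1e3
E
python3 - <<'E'
from h import *
from workcell import cams
T=cams.get_calibration("top");S=cams.get_calibration("scene")
t=uncrop([(107,42),(500,105),(443,578),(35,503)],280,158,5.7)
s=uncrop([(580,418),(38,402),(300,258)],135,150,4.6)
Ls=DC[[0,2,3]]
p,r=fit([(T,DC,t)],[.5,-.2,0]);print(p,r.round(1).tolist())
p2,r=fit([(S,Ls,s)],[.5,-.2,0]);print(p2,r.round(1).tolist())
p,r=fit([(T,DC,t),(S,Ls,s)],[.5,-.2,0]);print(p,r.round(1).tolist())
# pad
pt=uncrop([(178,277)],280,158,5.7); ps=uncrop([(352,190)],135,150,4.6)
f=lambda q:np.concatenate([(proj(c,place(p,kp(q[0],145,18)))-u).ravel() for c,u in((T,pt),(S,ps))])
q=least_squares(f,[.8]);print("phi",q.x,q.fun, place(p,kp(q.x[0],145,18)))
t=uncrop([(428,103),(633,160),(548,458),(330,393)],130,170,8)
pr,r=fit([(T,RC,t)],[.5,.1,0]);print("rack",pr,r.round(1).tolist())
print(proj(S,place(pr,RC)))
sr=uncrop([(755,103),(682,134-10),(580,85)],135,150,4.6);print(sr)
for n,(u,v),z in(("jar",uncrop([(150,183)],130,170,8)[0],.06),("pinkrack",(247,255),.05),("brown",(178,259),.05)): print(n,ray(T,(u,v),z))
E
```

```text
[ 0.50007896 -0.21886407 -0.08910911] [[0.0, -0.6], [0.0, 0.0], [0.3, 0.0], [-0.4, 0.4]]
[ 0.5035926  -0.22277958 -0.07594161] [[0.3, -0.5], [-1.2, 0.3], [0.9, -0.2]]
[ 0.50067639 -0.22009192 -0.08476922] [[0.3, -0.6], [0.3, -0.3], [0.9, -0.3], [0.2, 0.4], [0.1, -1.1], [-0.9, -0.9], [1.4, -0.9]]
phi [0.55401921] [ 0.21481402 -0.23804942 -0.60017758  0.01942997] [[ 0.48715297 -0.15671937  0.12559338]]
rack [ 0.47869978  0.17981157 -0.18266918] [[0.4, 0.4], [-0.2, 0.0], [-0.9, -0.8], [0.8, 0.3]]
[[298.74823445 171.84878375]
 [282.77918766 179.31430724]
 [260.34589984 167.6402432 ]
 [276.17109734 160.94680428]]
[[298.73913043 172.        ]
 [282.86956522 176.56521739]
 [260.69565217 168.08695652]]
jar [0.49957975 0.29988523 0.06      ]
pinkrack [0.34850284 0.00381842 0.05      ]
brown [0.32142527 0.19324594 0.05      ]
```

```bash
cat >> h.py <<'E'
def row(s,pt,yaw,pitch=0.):
    """shift/turn in tool axes from present pose to target (tool down, jaw yaw)"""
    R0=R.from_euler("xyz",s["tool_rot"]); Rt=R.from_euler("xyz",[-np.pi/2,pitch,yaw])
    a=(R0.inv()*Rt).as_rotvec(); t=R0.inv().apply(np.array(pt)-s["position"])*1e3
    return " ".join("%.4f"%v for v in a)+"  "+" ".join("%.1f"%v for v in t)
E
python3 - <<'E'
from h import *
from workcell import monitor
s=monitor.observe()
print(row(s,[.42,.33,.26],1.388)); print(row(s,[.479,.18,.25],1.388))
E
```

```text
0.0000 -0.1041 -0.0008  -189.4 -17.9 -309.5
0.0000 -0.1041 -0.0008  -316.6 -7.8 -408.5
```

Emit:
send_rows(series="0 -0.05 0 -40 -4 -65 1; 0 -0.1 0 -80 -8 -130 1; 0 -0.104 0 -110 -15 -200 1; 0 -0.104 0 -150 -18 -250 1; 0 -0.104 0 -189 -18 -309 1; 0 -0.104 0 -230 -12 -340 1; 0 -0.104 0 -270 -8 -380 1; 0 -0.104 0 -316 -8 -408 1; 0 -0.104 0 -316 -8 -408 1; 0 -0.104 0 -316 -8 -408 1; 0 -0.104 0 -316 -8 -408 1; 0 -0.104 0 -316 -8 -408 1; 0 -0.104 0 -316 -8 -408 1; 0 -0.104 0 -316 -8 -408 1; 0 -0.104 0 -316 -8 -408 1; 0 -0.104 0 -316 -8 -408 1")

```text
clock: 1.48
position: [0.4783, 0.1816, 0.2502]
tool_rot: [-1.57, -0.0, 1.389]
force: [0.1, 0.2, 0.1]
grip_width: 0.0854
```

Run:
```python
from h import *
from workcell import monitor,cams
s=monitor.observe();print(s["clock"],s["position"],s["tool_rot"],s["qpos"].round(2),s["force"])
c=cams.get_calibration("wrist");im=cams.grab_frame("wrist")
np.save("w1.npy",np.array([c["mtx"],np.array([c["origin"],c["attitude"],[0,0,0]])]))
cv2.imwrite("pics/w1.png",cv2.resize(im[...,::-1],(800,600),interpolation=cv2.INTER_CUBIC))
```

```text
1.4833 [0.47834771 0.18162235 0.25016725] [-1.57029324e+00 -1.13328494e-04  1.38861377e+00] [-0.54  0.33  0.08  1.89 -0.03  0.92  0.94] [0.08045265 0.20037713 0.07705282]
```

View pics/w1.png

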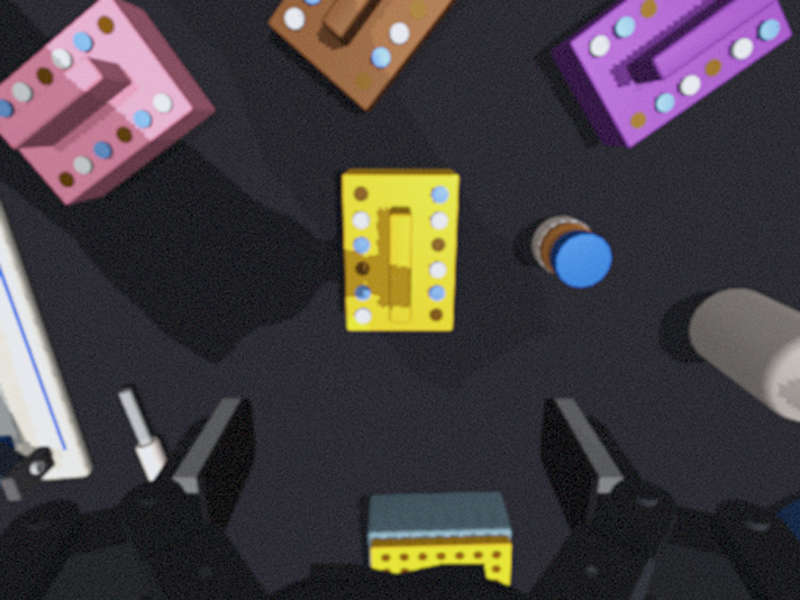

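The wrist picture shows the yellow rack between the jaws. Its top corners are at (342,174), (460,174), (454,331) and (346,331), its fin at (400,265) and the jar at (580,258). I refine the rack fit with these.

Run:
```python
from h import *
from workcell import monitor,cams
im=cv2.imread("pics/w1.png")
cv2.imwrite("pics/w1c.png",cv2.resize(im[150:350,320:480],None,fx=3,fy=3,interpolation=cv2.INTER_CUBIC))
```

```text
(no output)
```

View pics/w1c.png

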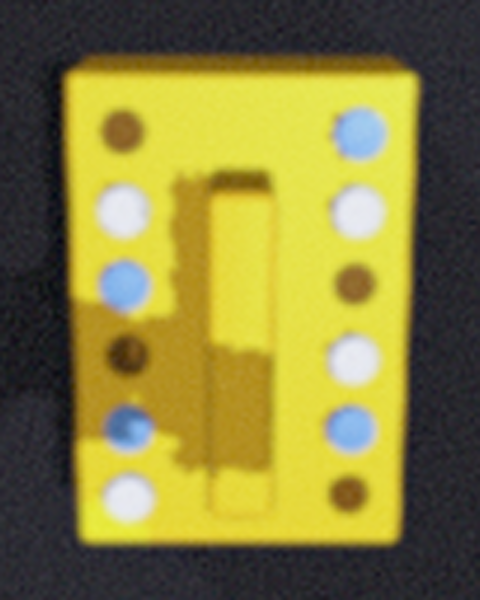

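Run:
```python
from h import *
from workcell import monitor,cams
s=monitor.observe()
c=cams.get_calibration("wrist")
def un(p): return uncrop(uncrop(p,320,150,3),0,0,800/512)
t=un([(66,72),(419,72),(402,544),(79,544)]); L=np.array([[-55,-38,44],[-55,38,44],[55,38,44],[55,-38,44.]])/1e3
f=un([(209,190),(273,190),(271,515),(208,515)]); F=np.array([[-35,-7,80],[-35,7,80],[35,7,80],[35,-7,80.]])/1e3
for o in ([(c,L,t)],[(c,F,f)],[(c,L,t),(c,F,f)]):
    p,r=fit(o,[.48,.18,-.18]);print(p,r.round(1).tolist())
D=[.5005,-.2195,-.087]
P=place(D,[kp(.554,145,18)])[0];print("pad",P)
for z in (.22,.15): print(row(s,[P[0],P[1],z],1.484))
```

```text
[ 0.47969005  0.18491024 -0.18270092] [[0.2, 0.2], [-0.3, 0.3], [-0.7, -0.3], [0.8, -0.4]]
[ 0.4786477   0.18461994 -0.18388072] [[-0.7, -0.3], [0.7, -0.3], [0.3, 0.4], [-0.3, 0.3]]
[ 0.47912314  0.18474948 -0.18308397] [[-0.0, -0.3], [-0.5, -0.2], [-0.9, -0.7], [0.5, -0.8], [-0.5, 0.2], [0.9, 0.2], [0.5, 0.8], [-0.0, 0.8]]
pad [ 0.48711623 -0.15609728  0.12559119]
-0.0004 -0.0945 0.0002  -330.9 30.1 -69.7
-0.0004 -0.0945 0.0002  -331.0 100.1 -69.7
```

Emit:
send_rows(series="0 -0.05 0 -40 10 -10 0.5; 0 -0.095 0 -80 10 -20 0; 0 -0.095 0 -120 10 -25 0; 0 -0.095 0 -160 10 -30 0; 0 -0.095 0 -200 10 -40 0; 0 -0.095 0 -240 10 -50 0; 0 -0.095 0 -280 10 -55 0; 0 -0.095 0 -320 10 -60 0; 0 -0.095 0 -331 10 -70 0; 0 -0.095 0 -331 10 -70 0; 0 -0.095 0 -331 10 -70 0; 0 -0.095 0 -331 10 -70 0")

```text
clock: 2.53
position: [0.4876, -0.1557, 0.2401]
tool_rot: [-1.57, -0.001, 1.485]
force: [-0.6, 0.7, 0.4]
grip_width: -0.0001
```

Run:
```python
from h import *
from workcell import monitor,cams
s=monitor.observe();print(s["clock"],s["position"],s["tool_rot"],s["grip_width"],s["force"])
im=cams.grab_frame("wrist")
cv2.imwrite("pics/w2.png",cv2.resize(im[...,::-1],(800,600),interpolation=cv2.INTER_CUBIC))
im=cams.grab_frame("scene")
cv2.imwrite("pics/s2.png",cv2.resize(im[130:290,130:330,::-1],(800,640)[:2],interpolation=cv2.INTER_CUBIC)[:600])
```

```text
2.5333 [ 0.48755107 -0.15568724  0.24014995] [-1.57043581e+00 -5.25308685e-04  1.48501428e+00] -0.00011797852503969625 [-0.62926544  0.70299817  0.35617508]
```

View pics/w2.png

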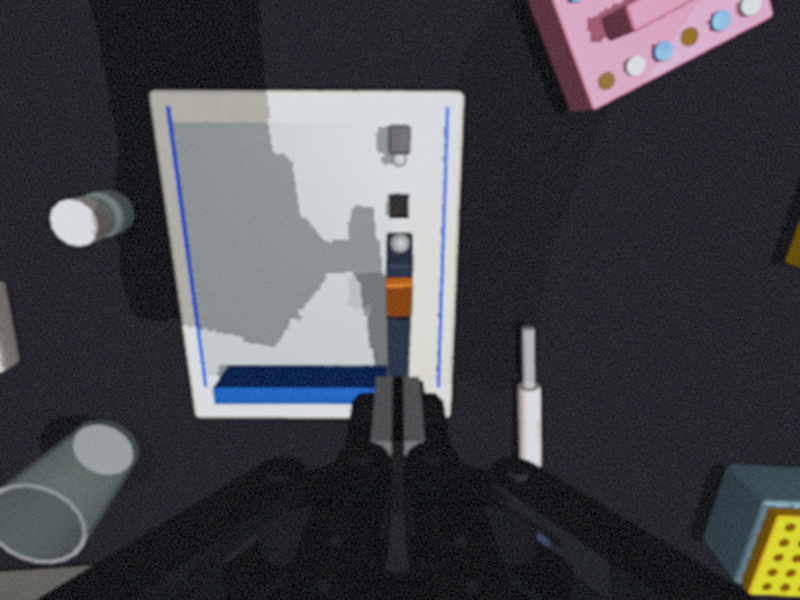

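View pics/s2.png

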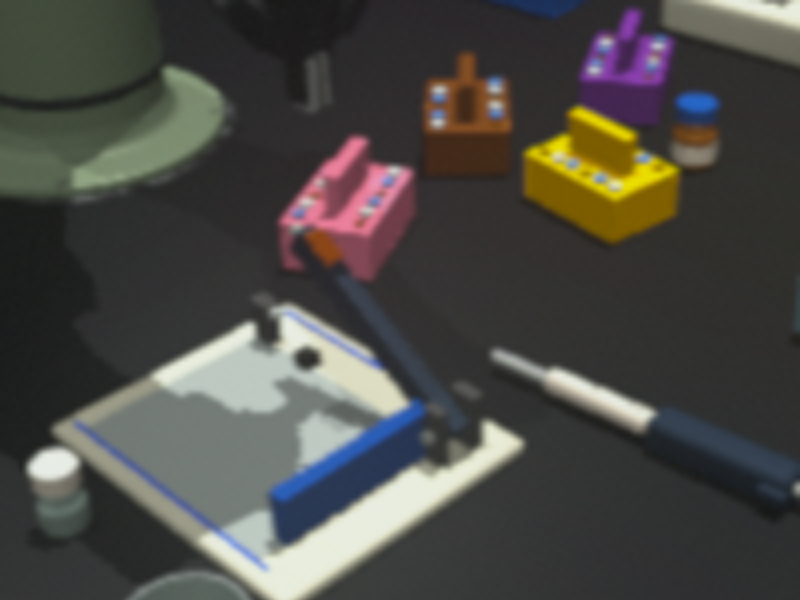

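The wrist picture shows the deck's corners at (150,91), (464,93), (450,416) and (197,417). The pad centre is at (399,297), in line with the shut fingers. I refit the deck and the pad.

Run:
```python
from h import *
from workcell import monitor,cams
s=monitor.observe()
c=cams.get_calibration("wrist");T=cams.get_calibration("top")
W=uncrop([(450,416),(197,417),(150,91),(464,93)],0,0,800/512)
t=uncrop([(107,42),(500,105),(443,578),(35,503)],280,158,5.7)
for o in ([(c,DC,W)],[(c,DC,W),(T,DC,t)]):
    p,r=fit(o,[.5,-.2,0]);print(p,r.round(1).tolist())
p,r=fit([(c,DC,W)],[.5,-.2,0])
e=uncrop([(399,278),(399,317)],0,0,800/512)
q=least_squares(lambda q:np.concatenate([(proj(c,place(p,[kp(q[0],d,18)]))-u).ravel() for d,u in((158,e[0]),(132,e[1]))]),[.6]);print(q.x,q.fun)
for phi in (q.x[0],.4,.25,.1,0): print(phi,place(p,[kp(phi,145,18)]))
print(proj(c,place(p,[[-.095,.062,.048]]))*800/512)
```

```text
[ 0.50181372 -0.21572394 -0.08860252] [[1.2, 2.5], [-0.9, 1.5], [-1.7, -0.8], [1.6, -1.3]]
[ 0.50160537 -0.21613498 -0.08886406] [[0.8, 2.4], [-1.3, 1.3], [-2.2, -1.0], [1.2, -1.5], [-0.8, -1.1], [-0.9, -0.5], [-0.6, -0.6], [-1.3, -0.2]]
[0.54568433] [ 1.89109998  1.93528762  1.57062973 -2.37589508]
0.5456843261887405 [[ 0.48777685 -0.15223281  0.12464136]]
0.4 [[ 0.47587932 -0.15117589  0.10704476]]
0.25 [[ 0.46642185 -0.15033574  0.087314  ]]
0.1 [[ 0.46000753 -0.14976592  0.06638592]]
0 [[ 0.45749603 -0.14954281  0.052     ]]
[[401.06187734 139.82520849]]
```

Run:
```python
from h import *
from workcell import monitor
s=monitor.observe()
for P in ([.494,-.1545,.155],[.494,-.1545,.145],[.487,-.154,.132],[.480,-.154,.1205],[.469,-.153,.1003],[.461,-.152,.0784],[.4575,-.152,.070],[.4575,-.152,.063],[.4575,-.152,.060]): print(row(s,P,1.484))
```

```text
-0.0001 0.0013 0.0004  1.7 85.3 -6.4
-0.0001 0.0013 0.0004  1.7 95.3 -6.4
-0.0001 0.0013 0.0004  1.6 108.3 0.7
-0.0001 0.0013 0.0004  1.0 119.8 7.6
-0.0001 0.0013 0.0004  1.1 140.0 18.7
-0.0001 0.0013 0.0004  1.4 161.9 26.7
-0.0001 0.0013 0.0004  1.1 170.3 30.2
-0.0001 0.0013 0.0004  1.1 177.3 30.2
-0.0001 0.0013 0.0004  1.1 180.3 30.2
```

Emit:
send_rows(series="0 0 0 1 30 -4 0; 0 0 0 1.5 65 -6 0; 0 0 0 1.5 85 -6 0; 0 0 0 1.5 90 -6.5 0; 0 0 0 1.5 95 -6.5 0; 0 0 0 1.5 102 -3 0; 0 0 0 1.5 108 1 0; 0 0 0 1.3 114 4 0; 0 0 0 1 120 7.6 0; 0 0 0 1 120 7.6 0", force=40)

```text
clock: 3.47
position: [0.4789, -0.1556, 0.1196]
tool_rot: [-1.57, -0.0, 1.483]
force: [0.5, -0.6, -0.2]
grip_width: 0.0001
```

Run:
```python
from h import *
from workcell import monitor,cams
s=monitor.observe();print(s["clock"],s["position"],s["tool_rot"],s["grip_width"],s["force"])
im=cams.grab_frame("wrist")
cv2.imwrite("pics/w3.png",cv2.resize(im[...,::-1],(640,480),interpolation=cv2.INTER_CUBIC))
```

```text
3.4667 [ 0.47887538 -0.15557762  0.11963794] [-1.56976998e+00 -9.25888344e-05  1.48277816e+00] 8.921343188519795e-05 [ 0.49459165 -0.64702584 -0.19958602]
```

View pics/w3.png

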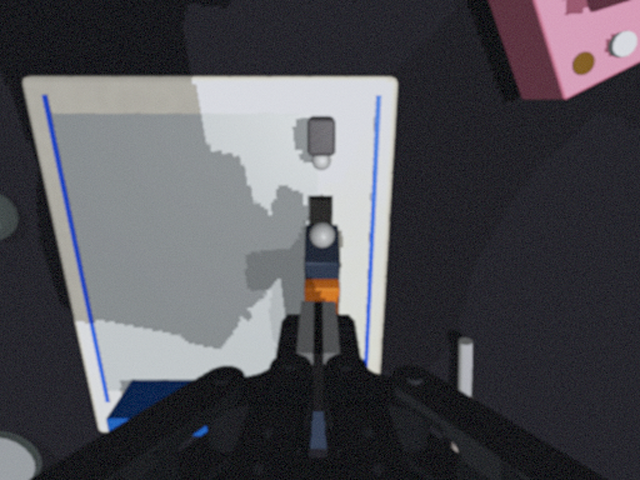

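Emit:
send_rows(series="0 0 0 0 7 4 0; 0 0 0 0 14 8 0; 0 0 0 0 20 11 0; 0 0 0 0 27 14 0; 0 0 0 0 35 17 0; 0 0 0 0 42 19 0; 0 0 0 0 46 21 0; 0 0 0 0 50 22 0; 0 0 0 0 53 22.5 0; 0 0 0 0 55 22.5 0; 0 0 0 0 55 22.5 0")

```text
clock: 4.43
position: [0.4573, -0.1536, 0.0649]
tool_rot: [-1.57, -0.0, 1.483]
force: [-0.0, -0.1, 0.5]
grip_width: 0.0002
```

Run:
```python
from h import *
from workcell import monitor,cams
s=monitor.observe();print(s["clock"],s["position"],s["tool_rot"],s["grip_width"],s["force"],s["moment"])
im=cams.grab_frame("wrist")
cv2.imwrite("pics/w4.png",cv2.resize(im[...,::-1],(640,480),interpolation=cv2.INTER_CUBIC))
im=cams.grab_frame("scene")
cv2.imwrite("pics/s4.png",cv2.resize(im[180:290,130:270,::-1],None,fx=5,fy=5,interpolation=cv2.INTER_CUBIC)[:600])
```

```text
4.4333 [ 0.45731992 -0.15362084  0.06494934] [-1.57019795e+00 -2.83117732e-05  1.48291648e+00] 0.00022496521209010753 [-0.0411241  -0.12700484  0.49788643] [ 0.02314217 -0.0290627  -0.02615629]
```

View pics/w4.png

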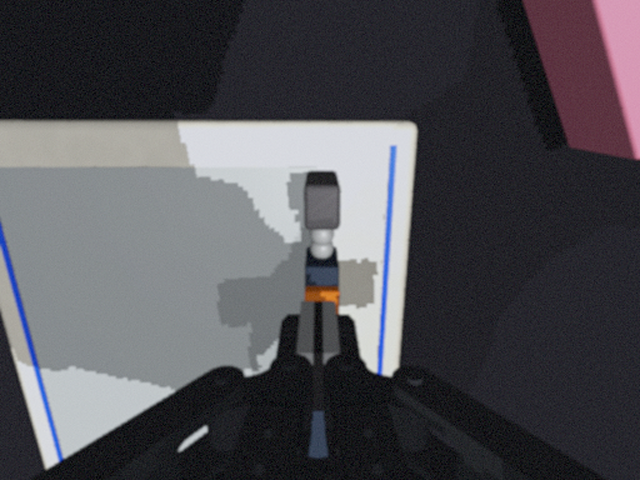

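View pics/s4.png

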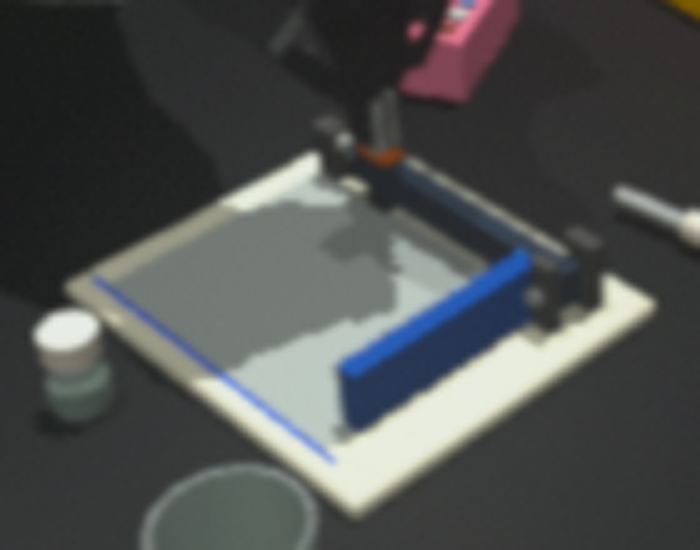

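The bar is almost level and its nose is at the ball at (321,240). I push on in small steps.

Emit:
send_rows(series="0 0 0 0 1 0 0; 0 0 0 0 2 0 0; 0 0 0 0 3 0 0; 0 0 0 0 3 0 0")

```text
clock: 4.87
position: [0.4576, -0.1537, 0.0626]
tool_rot: [-1.571, 0.0, 1.483]
force: [-3.2, 1.1, 13.0]
grip_width: 0.0001
```

Emit:
send_rows(series="0 0 0 0 1 0 0; 0 0 0 0 2 0 0; 0 0 0 0 2 0 0")

```text
clock: 5.12
position: [0.4575, -0.1538, 0.0615]
tool_rot: [-1.571, -0.0, 1.483]
force: [-9.4, 2.7, 41.2]
grip_width: -0.0
```

The force jumped to 13 N and then 41 N, so the bar is on its stop. I retreat and check.

Emit:
send_rows(series="0 0 0 0 -3 0 0; 0 0 0 0 -20 0 0; 0 0 0 0 -60 0 0; 0 0 0 0 -100 0 0; 0 0 0 0 -140 0 0; 0 0 0 0 -180 0 0; 0 0 0 0 -180 0 0.5; 0 0 0 0 -180 0 1; 0 0 0 0 -180 0 1")

```text
clock: 5.87
position: [0.4573, -0.1535, 0.2401]
tool_rot: [-1.571, -0.0, 1.483]
force: [0.3, 0.1, -0.9]
grip_width: 0.0356
```

Run:
```python
from h import *
from workcell import monitor,cams
s=monitor.observe();print(s["clock"],s["position"],s["tool_rot"],s["grip_width"],s["force"])
c=cams.get_calibration("wrist")
im=cams.grab_frame("wrist")
cv2.imwrite("pics/w5.png",cv2.resize(im[...,::-1],(800,600),interpolation=cv2.INTER_CUBIC))
im=cams.grab_frame("scene")
cv2.imwrite("pics/s5.png",cv2.resize(im[180:290,130:270,::-1],None,fx=5,fy=5,interpolation=cv2.INTER_CUBIC)[:600])
p=[.5015,-.217,-.0885]
for ph in(0,.04,.08):print(ph,(proj(c,place(p,[kp(ph,132,18),kp(ph,158,18),kp(ph,175,0),kp(ph,166,12)]))*800/512).round(1).tolist())
```

```text
5.8667 [ 0.45733559 -0.15347647  0.24005482] [-1.57086337e+00 -1.07820468e-04  1.48314918e+00] 0.03561488834530312 [ 0.32688167  0.07624721 -0.94745797]
0 [[399.1, 279.9], [399.2, 241.1], [399.1, 210.1], [399.2, 227.0]]
0.04 [[399.1, 283.4], [399.2, 244.7], [399.2, 212.0], [399.2, 230.0]]
0.08 [[399.1, 287.4], [399.3, 248.7], [399.2, 214.5], [399.3, 233.5]]
```

View pics/w5.png

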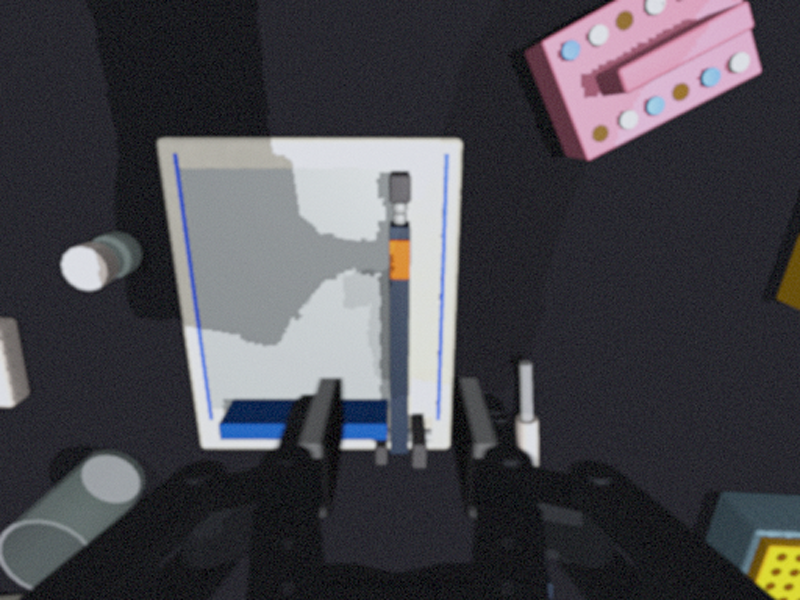

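View pics/s5.png

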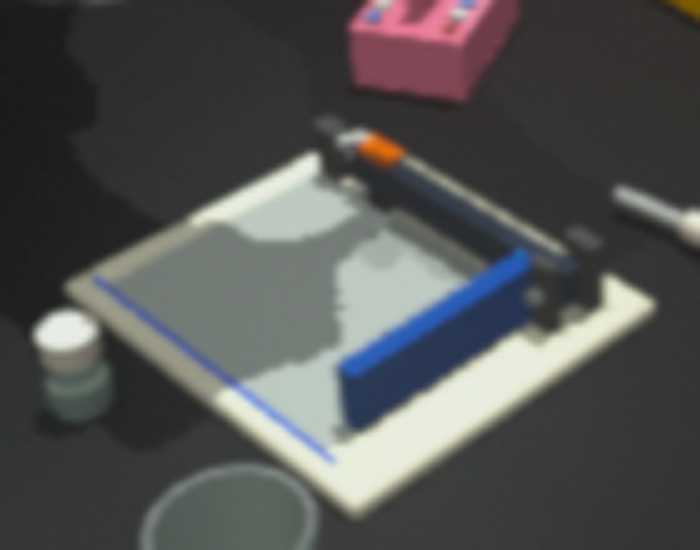

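The pad spans rows 240–280, matching the prediction for angle 0 (241–280), so the bar is home. Next I check the fence fit and plan the grasp.

Run:
```python
from h import *
from workcell import monitor,cams
s=monitor.observe()
c=cams.get_calibration("wrist")
W=uncrop([(452,449),(201,449),(158,140),(462,140)],0,0,800/512)
p,r=fit([(c,DC,W)],[.5,-.2,0]);print(p,r.round(1).tolist())
for p in (p,[.5015,-.217,-.0885]):
    print((proj(c,place(p,[[.075,-.072,.012],[.075,.05,.012],[.089,-.072,.05],[.075,-.072,.05],[.098,.062,.057],[-.095,.062,.048]]))*800/512).round(1).tolist())
im=cv2.imread("pics/w5.png");cv2.imwrite("pics/w5c.png",cv2.resize(im[370:480,180:480],None,fx=2.6,fy=2.6,interpolation=cv2.INTER_CUBIC))
print(row(s,[.479,.1847,.24],1.388));print(row(s,[.479,.1847,.1],1.388))
```

```text
[ 0.50085895 -0.21536799 -0.08773345] [[0.1, 1.8], [0.1, 1.8], [-2.2, -1.0], [2.1, -0.9]]
[[234.0, 398.9], [385.7, 398.9], [220.4, 441.8], [218.2, 425.5], [401.0, 457.9], [401.7, 189.8]]
[[232.1, 399.7], [383.7, 399.8], [218.3, 442.6], [216.1, 426.3], [398.7, 458.8], [399.3, 191.2]]
-0.0020 0.0951 0.0000  338.8 -0.7 7.6
-0.0020 0.0951 0.0000  338.8 139.3 7.4
```

View pics/w5c.png

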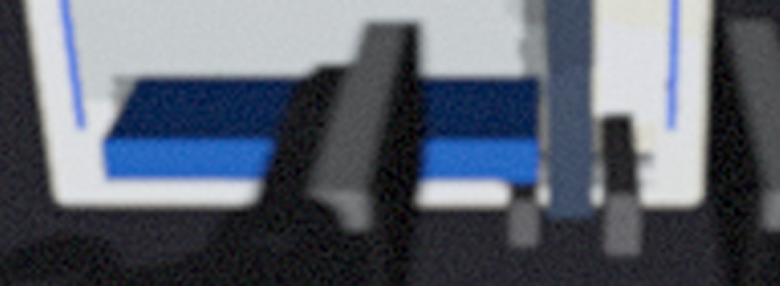

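Emit:
send_rows(series="0 0.05 0 40 0 1 1; 0 0.095 0 80 0 2 1; 0 0.095 0 120 0 3 1; 0 0.095 0 160 0 4 1; 0 0.095 0 200 0 5 1; 0 0.095 0 240 0 6 1; 0 0.095 0 280 0 7 1; 0 0.095 0 320 0 7.5 1; 0 0.095 0 339 20 7.5 1; 0 0.095 0 339 50 7.5 1; 0 0.095 0 339 80 7.5 1; 0 0.095 0 339 110 7.5 1; 0 0.095 0 339 120 7.5 1; 0 0.095 0 339 120 7.5 1; 0 0.095 0 339 120 7.5 1")

```text
clock: 7.22
position: [0.4798, 0.1845, 0.1204]
tool_rot: [-1.57, 0.001, 1.388]
force: [-0.3, 0.6, 0.6]
grip_width: 0.0854
```

Run:
```python
from h import *
from workcell import monitor,cams
s=monitor.observe();print(s["clock"],s["position"],s["tool_rot"],s["grip_width"],s["force"])
c=cams.get_calibration("wrist")
im=cams.grab_frame("wrist")
cv2.imwrite("pics/w6.png",cv2.resize(im[...,::-1],(800,600),interpolation=cv2.INTER_CUBIC))
F=np.array([[-35,-7,80],[-35,7,80],[35,7,80],[35,-7,80.]])/1e3
p=[.4791,.1847,-.183]
print((proj(c,place(p,np.r_[F,RC]))*800/512).round().tolist()); print(row(s,[.479,.1847,.063],1.388))
```

```text
7.2167 [0.4797674  0.18448842 0.12036865] [-1.56986869e+00  7.92297404e-04  1.38756990e+00] 0.08540733914106093 [-0.31494832  0.64068281  0.62803255]
[[374.0, 272.0], [414.0, 272.0], [412.0, 441.0], [377.0, 441.0], [475.0, 432.0], [315.0, 432.0], [301.0, 200.0], [488.0, 200.0]]
-0.0009 -0.0004 -0.0008  0.1 57.4 0.7
```

View pics/w6.png

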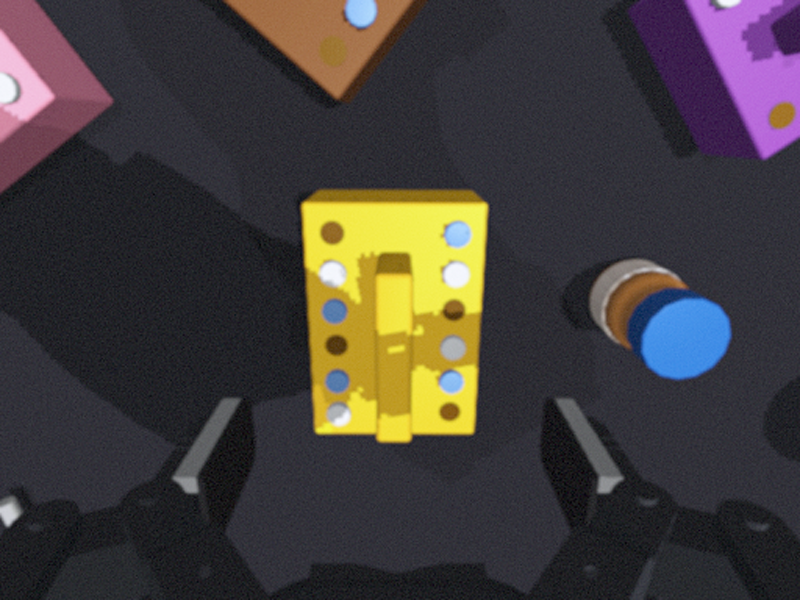

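The fin at (394,356) and the rack corners match the prediction within 2 px, and the fin is centred between the jaws. I descend and grip.

Emit:
send_rows(series="0 0 0 0 20 0.5 1; 0 0 0 0 40 0.5 1; 0 0 0 0 52 0.5 1; 0 0 0 0 57 0.5 1; 0 0 0 0 57 0.5 1; 0 0 0 0 57 0.5 0.5; 0 0 0 0 57 0.5 0.3; 0 0 0 0 57 0.5 0.15; 0 0 0 0 57 0.5 0; 0 0 0 0 57 0.5 0; 0 0 0 0 57 0.5 0; 0 0 0 0 57 0.5 0; 0 0 0 0 57 0.5 0; 0 0 0 0 57 0.5 0; 0 0 0 0 57 0.5 0; 0 0 0 0 57 0.5 0", force=50)

```text
clock: 8.6
position: [0.4793, 0.1847, 0.0635]
tool_rot: [-1.571, 0.0, 1.388]
force: [-1.6, -2.0, 5.8]
grip_width: 0.013
```

Run:
```python
from h import *
from workcell import monitor,cams
s=monitor.observe();print(s["clock"],s["position"],s["tool_rot"],s["grip_width"],s["force"],s["moment"])
im=cams.grab_frame("wrist")
cv2.imwrite("pics/w7.png",cv2.resize(im[...,::-1],(640,480),interpolation=cv2.INTER_CUBIC))
```

```text
8.6 [0.47932835 0.18471043 0.0634798 ] [-1.57089269e+00  2.28943635e-05  1.38779209e+00] 0.012964262961854937 [-1.63216251 -1.99562716  5.82129764] [-0.13748643  0.20426033  0.01879407]
```

View pics/w7.png

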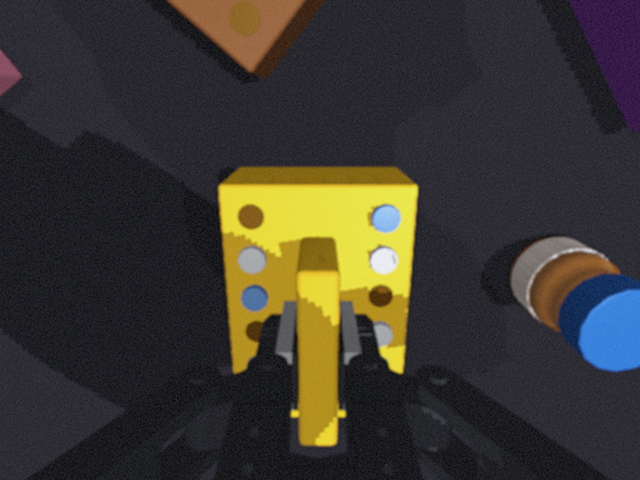

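Emit:
send_rows(series="0 0 0 0 -10 0 0; 0 0 0 0 -30 0 0; 0 0 0 0 -60 0 0; 0 0 0 0 -90 0 0; 0 0 0 0 -120 0 0; 0 0 0 0 -120 0 0; 0 0 0 0 -120 0 0")

```text
clock: 9.23
position: [0.4798, 0.1851, 0.1849]
tool_rot: [-1.573, -0.002, 1.388]
force: [-0.1, 0.2, -3.7]
grip_width: 0.0131
```

Run:
```python
from h import *
from workcell import monitor,cams
s=monitor.observe();print(s["clock"],s["position"],s["tool_rot"],s["grip_width"],s["force"],s["moment"])
im=cams.grab_frame("wrist")
cv2.imwrite("pics/w8.png",cv2.resize(im[...,::-1],(640,480),interpolation=cv2.INTER_CUBIC))
D=[.5012,-.2165,-.088]
P=place(D,[[.010,.007,0]])[0]; print(P)
for z in(.185,.110,.080):print(row(s,[P[0],P[1],z],np.pi/2+D[2]))
```

```text
9.2333 [0.47976724 0.1850872  0.18487467] [-1.57302877 -0.00187575  1.38795175] 0.013081360278429302 [-0.08693454  0.15960729 -3.7076264 ] [ 0.02711281 -0.01939481 -0.01931127]
[ 0.51177651 -0.21040595  0.        ]
0.0023 -0.0948 0.0018  -383.1 -0.6 -103.4
0.0023 -0.0948 0.0018  -383.2 74.4 -103.2
0.0023 -0.0948 0.0018  -383.3 104.4 -103.2
```

View pics/w8.png

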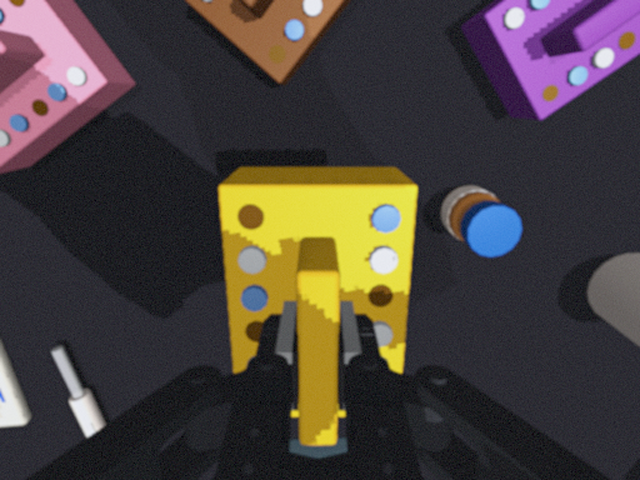

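Emit:
send_rows(series="0 -0.01 0 -15 0 -4 0; 0 -0.04 0 -50 0 -13 0; 0 -0.07 0 -90 0 -24 0; 0 -0.095 0 -130 0 -35 0; 0 -0.095 0 -170 0 -46 0; 0 -0.095 0 -210 0 -57 0; 0 -0.095 0 -250 0 -68 0; 0 -0.095 0 -290 0 -79 0; 0 -0.095 0 -325 0 -88 0; 0 -0.095 0 -350 0 -95 0; 0 -0.095 0 -370 0 -100 0; 0 -0.095 0 -380 0 -103 0; 0 -0.095 0 -383 0 -103 0; 0 -0.095 0 -383 0 -103 0; 0 -0.095 0 -383 20 -103 0; 0 -0.095 0 -383 40 -103 0; 0 -0.095 0 -383 50 -103 0; 0 -0.095 0 -383 50 -103 0; 0 -0.095 0 -383 50 -103 0")

```text
clock: 10.87
position: [0.5109, -0.2096, 0.1333]
tool_rot: [-1.57, -0.0, 1.484]
force: [0.8, 0.1, -3.2]
grip_width: 0.0131
```

Run:
```python
from h import *
from workcell import monitor,cams
s=monitor.observe();print(s["clock"],s["position"],s["tool_rot"],s["grip_width"],s["force"],s["moment"])
for n in("wrist","scene","top"):
    im=cams.grab_frame(n)[...,::-1]
    if n=="scene": im=cv2.resize(im[150:290,110:310],(800,560),interpolation=cv2.INTER_CUBIC)
    elif n=="top": im=cv2.resize(im[150:270,260:400],(700,600),interpolation=cv2.INTER_CUBIC)
    else: im=cv2.resize(im,(800,600),interpolation=cv2.INTER_CUBIC)
    cv2.imwrite(f"pics/{n}9.png",im)
D=[.5012,-.2165,-.088]
P=place(D,[[.010,.007,0]])[0]; print(P)
for z in(.080,.076):print(row(s,[P[0],P[1],z],np.pi/2+D[2]))
```

```text
10.8667 [ 0.51090914 -0.20958716  0.13326462] [-1.56977475e+00 -4.23104817e-04  1.48402422e+00] 0.013056937193679886 [ 0.781485    0.06759793 -3.19094697] [-0.07215869 -0.04003495 -0.00938608]
[ 0.51177651 -0.21040595  0.        ]
-0.0010 0.0012 0.0004  -0.8 53.3 -1.0
-0.0010 0.0012 0.0004  -0.8 57.3 -1.0
```

View pics/wrist9.png

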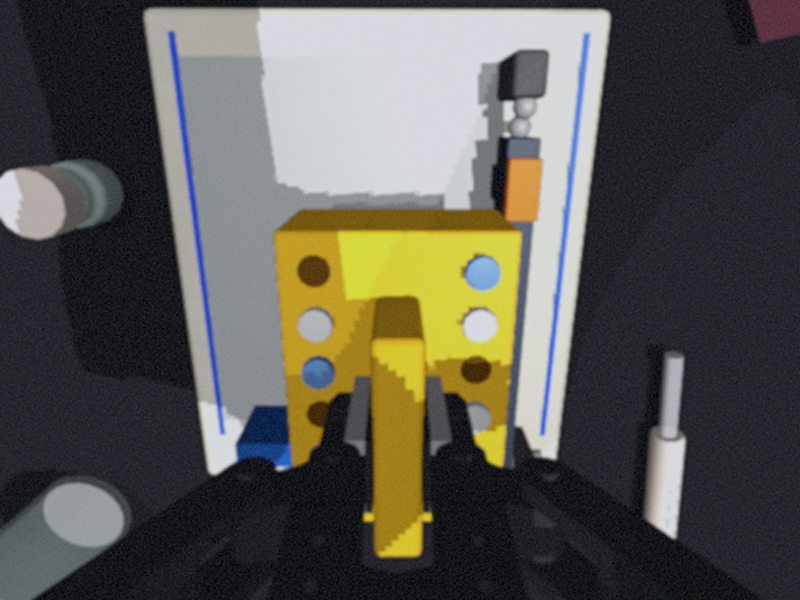

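View pics/scene9.png

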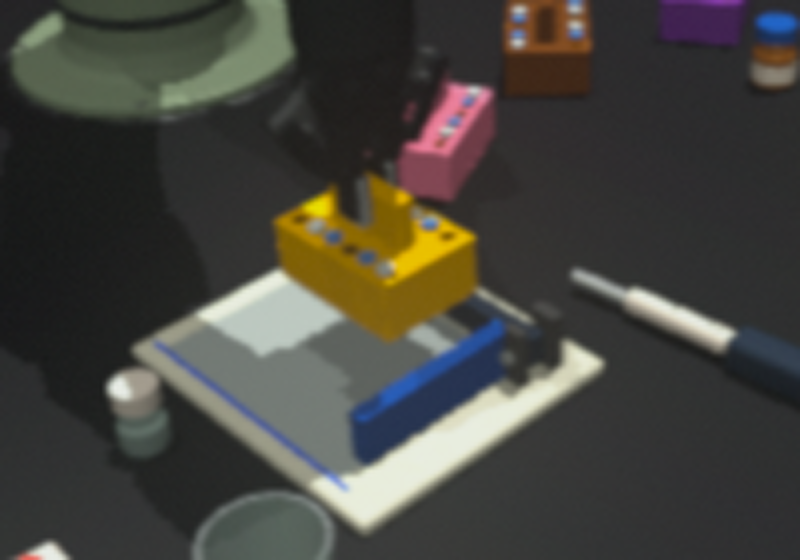

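View pics/top9.png

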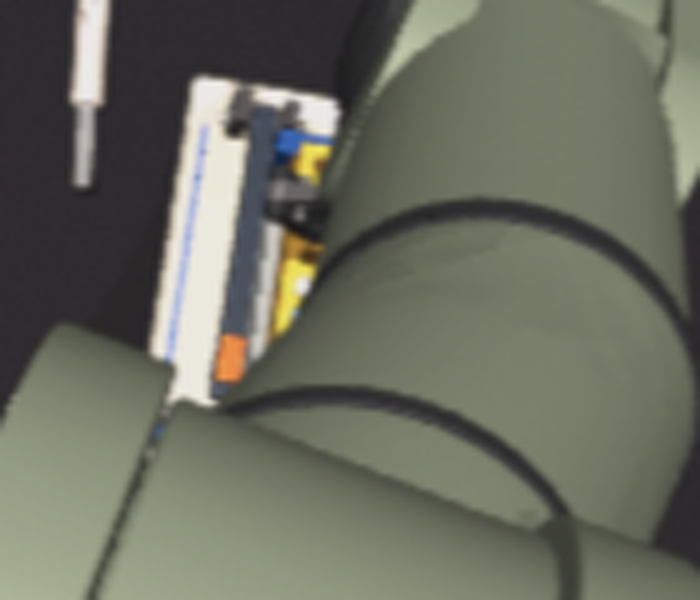

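The top view shows the rack about 10 mm clear of the bar at (275,270). The bar is still down. I lower the rack.

Emit:
send_rows(series="0 0 0 0 20 -1 0; 0 0 0 -0.5 40 -1 0; 0 0 0 -0.5 48 -1 0; 0 0 0 -0.5 53 -1 0; 0 0 0 -0.5 55 -1 0; 0 0 0 -0.5 56.5 -1 0; 0 0 0 -0.5 56.5 -1 0; 0 0 0 -0.5 56.5 -1 0")

```text
clock: 11.68
position: [0.5122, -0.2113, 0.0775]
tool_rot: [-1.572, 0.0, 1.483]
force: [-0.5, 0.7, -3.1]
grip_width: 0.0135
```

Run:
```python
from h import *
from workcell import monitor,cams
s=monitor.observe();print(s["clock"],s["position"],s["tool_rot"],s["grip_width"],s["force"],s["moment"])
```

```text
11.6833 [ 0.51224694 -0.21126638  0.07750705] [-1.57176998e+00  2.34489863e-04  1.48291819e+00] 0.01352604773394735 [-0.48700877  0.69306372 -3.12718363] [-0.03675186 -0.00944797 -0.03679245]
```

Emit:
send_rows(series="0 0 0 0 0.7 0 0; 0 0 0 0 1.2 0 0; 0 0 0 0 1.2 0 0")

```text
clock: 11.93
position: [0.5119, -0.2111, 0.0758]
tool_rot: [-1.571, 0.0, 1.483]
force: [-0.2, 0.3, -3.3]
grip_width: 0.0133
```

Emit:
send_rows(series="0 0 0 0 0.5 0 0; 0 0 0 0 0.5 0 0")

```text
clock: 12.1
position: [0.512, -0.2113, 0.0755]
tool_rot: [-1.571, 0.0, 1.483]
force: [-1.8, 1.2, 4.4]
grip_width: 0.0131
```

The rack rests on the deck (vertical force rose from -3.3 to +4.4 N). I ease off slightly and slide it toward the bar first, along tool +x.

Emit:
send_rows(series="0 0 0 0 -0.2 0 0; 0 0 0 2 -0.2 0 0; 0 0 0 4 -0.2 0 0; 0 0 0 6 -0.2 0 0; 0 0 0 7 -0.2 0 0; 0 0 0 7 -0.2 0 0")

```text
clock: 12.6
position: [0.5128, -0.2039, 0.0755]
tool_rot: [-1.571, 0.0, 1.483]
force: [0.9, -2.4, 4.2]
grip_width: 0.0129
```

Emit:
send_rows(series="0 0 0 0.5 0 0 0; 0 0 0 1 0 0 0; 0 0 0 1 0 0 0")

```text
clock: 12.85
position: [0.5128, -0.2032, 0.0755]
tool_rot: [-1.571, 0.0, 1.483]
force: [-0.1, -2.4, 5.5]
grip_width: 0.0127
```

Emit:
send_rows(series="0 0 0 0.5 -0.3 0 0; 0 0 0 1 -0.3 0 0; 0 0 0 1 -0.3 0 0")

```text
clock: 13.1
position: [0.5126, -0.2022, 0.0755]
tool_rot: [-1.571, 0.0, 1.483]
force: [0.3, -2.2, 2.0]
grip_width: 0.0135
```

Emit:
send_rows(series="0 0 0 0.5 0 0 0; 0 0 0 1 0 0 0; 0 0 0 1 0 0 0")

```text
clock: 13.35
position: [0.5126, -0.2019, 0.0756]
tool_rot: [-1.571, 0.001, 1.482]
force: [-1.5, -6.7, 1.9]
grip_width: 0.013
```

Emit:
send_rows(series="0 0 0 0.5 0 0 0; 0 0 0 0.7 0 0 0; 0 0 0 0.7 0 0 0")

```text
clock: 13.6
position: [0.5126, -0.2018, 0.0757]
tool_rot: [-1.571, 0.002, 1.482]
force: [-1.5, -9.2, 2.5]
grip_width: 0.0133
```

Contact with the bar is at y ≈ -0.202. I back off a little, then slide toward the fence along tool -z.

Emit:
send_rows(series="0 0 0 -0.7 0 0 0; 0 0 0 -0.7 0 -2 0; 0 0 0 -0.7 0 -4 0; 0 0 0 -0.7 0 -6 0; 0 0 0 -0.7 0 -7 0; 0 0 0 -0.7 0 -7 0")

```text
clock: 14.1
position: [0.5192, -0.2026, 0.0756]
tool_rot: [-1.57, 0.001, 1.482]
force: [-3.5, -6.8, 4.0]
grip_width: 0.0135
```

Emit:
send_rows(series="0 0 0 0 0 -0.5 0; 0 0 0 0 0 -1 0; 0 0 0 0 0 -1 0")

```text
clock: 14.35
position: [0.52, -0.2027, 0.0756]
tool_rot: [-1.57, 0.001, 1.482]
force: [-4.6, -6.9, 5.0]
grip_width: 0.0133
```

Emit:
send_rows(series="0 0 0 0 0 -0.5 0; 0 0 0 0 0 -1 0; 0 0 0 0 0 -1 0")

```text
clock: 14.6
position: [0.521, -0.2028, 0.0756]
tool_rot: [-1.57, 0.001, 1.482]
force: [-3.8, -6.3, 5.0]
grip_width: 0.0133
```

Emit:
send_rows(series="0 0 0 0 -0.1 -0.5 0; 0 0 0 0 -0.1 -1 0; 0 0 0 0 -0.1 -1 0")

```text
clock: 14.85
position: [0.5219, -0.2029, 0.0756]
tool_rot: [-1.569, 0.001, 1.482]
force: [-5.1, -6.0, 3.4]
grip_width: 0.0128
```

Emit:
send_rows(series="0 0 0 0 0 -0.5 0; 0 0 0 0 0 -1 0; 0 0 0 0 0 -1 0")

```text
clock: 15.1
position: [0.5219, -0.2029, 0.0756]
tool_rot: [-1.568, 0.001, 1.482]
force: [-11.1, -5.0, 10.0]
grip_width: 0.0134
```

Emit:
send_rows(series="0 0 0 0 0 -0.5 0; 0 0 0 0 0 -0.5 0")

```text
clock: 15.27
position: [0.5219, -0.2029, 0.0756]
tool_rot: [-1.567, 0.0, 1.482]
force: [-15.0, -4.9, 13.4]
grip_width: 0.0131
```

Fence contact is at x ≈ 0.522 (force rising to 15 N). I ease off to a light press and look.

Emit:
send_rows(series="0 0 0 0 0 0.5 0; 0 0 0 0 -0.1 1 0; 0 0 0 0 -0.1 1 0; 0 0 0 0 -0.1 1 0")

```text
clock: 15.6
position: [0.5219, -0.2028, 0.0756]
tool_rot: [-1.569, 0.001, 1.482]
force: [-6.6, -6.6, 4.2]
grip_width: 0.0134
```

Run:
```python
from h import *
from workcell import monitor,cams
s=monitor.observe();print(s["clock"],s["position"],s["tool_rot"],s["grip_width"],s["force"],s["moment"])
for n in("wrist","scene","top"):
    im=cams.grab_frame(n)[...,::-1]
    if n=="scene": im=cv2.resize(im[190:270,140:260],(780,520),interpolation=cv2.INTER_CUBIC)
    elif n=="top": im=cv2.resize(im[160:240,280:360],(600,600),interpolation=cv2.INTER_CUBIC)
    else: im=cv2.resize(im,(800,600),interpolation=cv2.INTER_CUBIC)
    cv2.imwrite(f"pics/{n}10.png",im)
```

```text
15.6 [ 0.52190339 -0.20283567  0.07563909] [-1.56870840e+00  6.47040748e-04  1.48203739e+00] 0.013387101030041376 [-6.64480297 -6.57163193  4.22153519] [-1.26674036  1.42266015 -0.0267335 ]
```

View pics/wrist10.png

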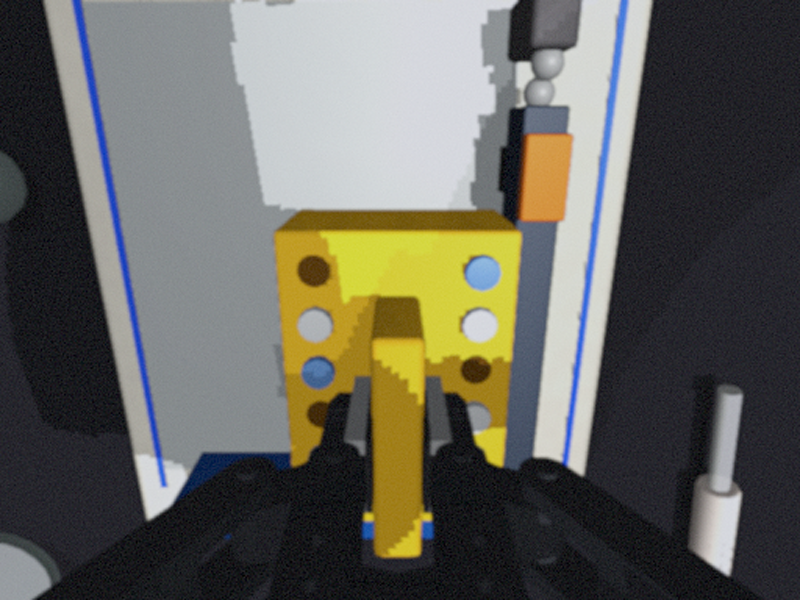

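View pics/scene10.png

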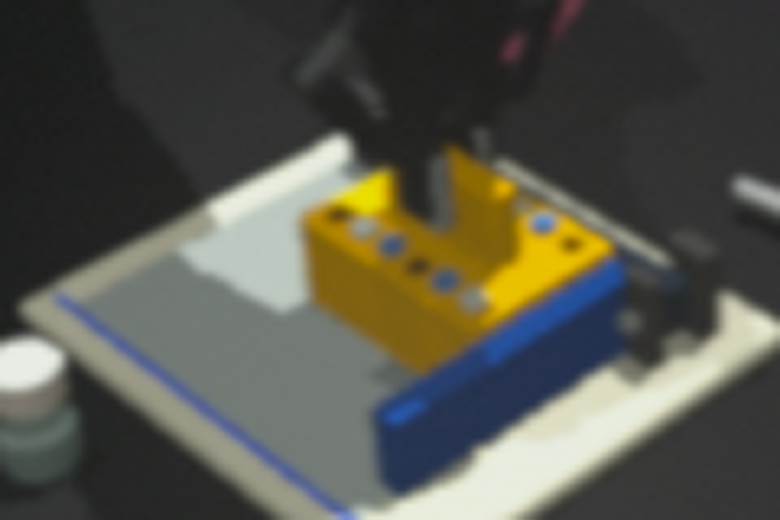

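View pics/top10.png

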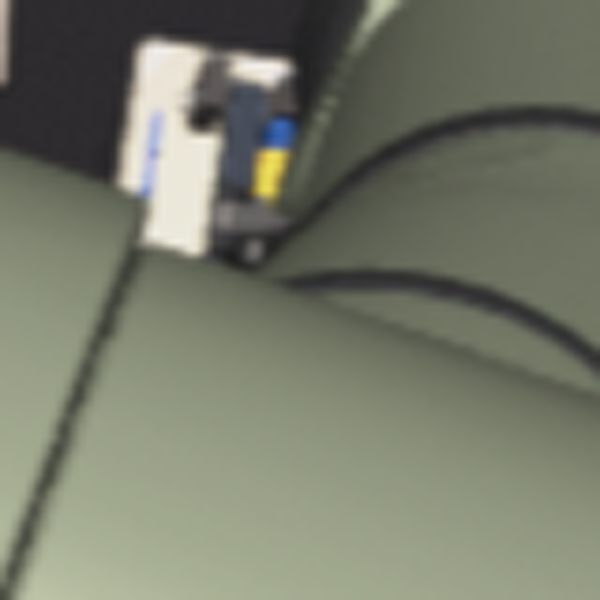

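The wrist view shows the rack alongside the bar (edge near (512,350)), and the scene view shows it against the fence with no gap. The moment about z barely changed from free hanging (-0.037 to -0.027 N m), so neither face is loaded at one corner. I check parallelism in an enlargement.

Run:
```python
from h import *
im=cv2.imread("pics/wrist10.png")
cv2.imwrite("pics/w10c.png",cv2.resize(im[90:480,470:620],None,fx=1.5*2,fy=1.5,interpolation=cv2.INTER_CUBIC))
```

```text
(no output)
```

View pics/w10c.png

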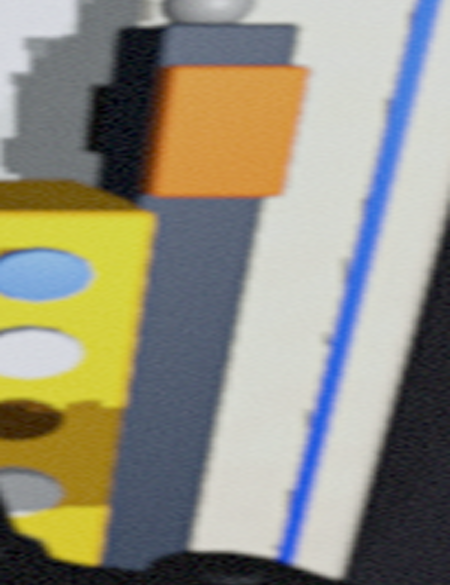

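Run:
```python
from h import *
from workcell import monitor,cams
c=cams.get_calibration("wrist")
def pt(X,Y,z): return ray(c,uncrop([((X+.5)/3-.5+470,(Y+.5)/1.5-.5+90)],0,0,800/512)[0],z)
a=[pt(297,30,.046),pt(190,545,.046)]; b=[pt(155,212,.056),pt(104,560,.056)]; 
for q in(a,b):
    d=q[1]-q[0]; print(q,np.arctan2(d[1],d[0]))
d=a[1]-a[0];d/=np.linalg.norm(d);n=np.array([-d[1],d[0],0]); print([float((p-a[0])@n) for p in b])
s=monitor.observe();print(s["clock"],s["force"],s["moment"])
```

```text
[array([ 0.43797142, -0.14295991,  0.046     ]), array([ 0.55836976, -0.15374003,  0.046     ])] -0.08929903182655269
[array([ 0.47117631, -0.15962984,  0.056     ]), array([ 0.55417041, -0.16639474,  0.056     ])] -0.08133079196909322
[-0.013642286776291132, -0.012978783658784241]
15.75 [-8.06431074 -6.43820621  4.91926125] [-1.33159732  1.38415644 -0.01387363]
```

The rack's face is 13.0–13.6 mm from the bar's outer face (14 mm nominal) and parallel within pixel error. I feel for flushness with a tiny yaw wiggle each way.

Emit:
send_rows(series="0 0.006 0 0 0 0 0; 0 0.006 0 0 0 0 0; 0 0.006 0 0 0 0 0")

```text
clock: 16.0
position: [0.5219, -0.2028, 0.0756]
tool_rot: [-1.569, 0.001, 1.476]
force: [-7.8, -6.5, 4.2]
grip_width: 0.0134
```

```bash
python3 -c "
from workcell import monitor
s=monitor.observe();print(s['position'],s['tool_rot'],s['force'],s['moment'])"
```

```text
[ 0.52190789 -0.20281615  0.07563281] [-1.56862216e+00  7.14459196e-04  1.47637284e+00] [-7.84787427 -6.49935817  4.2199813 ] [-1.26892969  1.46544468  0.27563859]
```

Emit:
send_rows(series="0 -0.012 0 0 0 0 0; 0 -0.012 0 0 0 0 0; 0 -0.012 0 0 0 0 0")

```text
clock: 16.25
position: [0.5219, -0.2029, 0.0756]
tool_rot: [-1.569, 0.001, 1.488]
force: [-7.5, -5.7, 4.3]
grip_width: 0.0131
```

```bash
python3 -c "
from workcell import monitor
s=monitor.observe();print(s['position'],s['tool_rot'],s['force'],s['moment'])"
```

```text
[ 0.52189742 -0.20285418  0.07560665] [-1.56865371e+00  5.50608575e-04  1.48763619e+00] [-7.51408086 -5.73577874  4.29695949] [-1.2578377   1.35577753 -0.3414053 ]
```

Emit:
send_rows(series="0 0.006 0 0 0 0 0; 0 0.006 0 0 0 0 0; 0 0.006 0 0 0 0 0; 0 0.006 0 0 0 0 0; 0 0.006 0 0 0 0 0; 0 0.006 0 0 0 0 0")

```text
clock: 16.75
position: [0.5219, -0.2028, 0.0756]
tool_rot: [-1.569, 0.001, 1.482]
force: [-6.7, -5.8, 5.0]
grip_width: 0.0124
```

```bash
python3 -c "
from workcell import monitor
s=monitor.observe();print(s['clock'],s['position'],s['tool_rot'],s['force'],s['moment'],s['grip_width'])"
```

```text
16.75 [ 0.5218877  -0.20283562  0.07559688] [-1.56859694e+00  6.32462157e-04  1.48197073e+00] [-6.68508701 -5.8032751   4.97577307] [-1.31040743  1.41464743 -0.05107773] 0.012443166831635336
```

The restoring moment is symmetric (+0.28 and -0.34 N m), so the rack sits flush. I take a last look at the scene before handing in.

Run:
```python
from workcell import cams
import cv2,numpy as np
im=cams.grab_frame("scene")[...,::-1]; a=cv2.imread("pics/scene0.png")
cv2.imwrite("pics/sfin.png",np.vstack([im[90:384,60:460],a[90:384,60:460]]))
```

```text
(no output)
```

View pics/sfin.png

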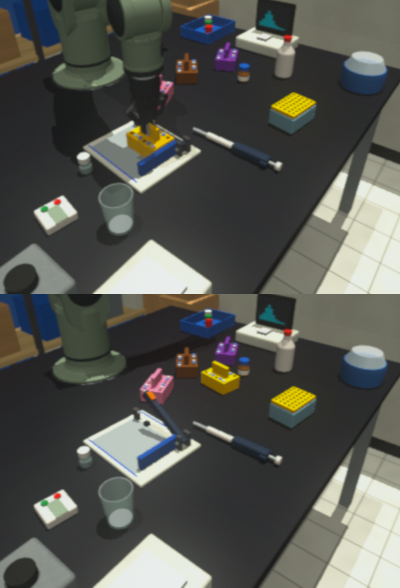

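The top half (now) and the bottom half (start) agree for every bystander: jar (243,72), vial (84,162), beaker (116,210), timer (55,215), pipette (237,148) and tip box (293,112). I hand in.

```bash
python3 -c "
from workcell import bot,monitor
print(bot.job_done()); s=monitor.observe(); print(s['clock'],s['force'])"
```

```text
the job is handed in; nothing more can be done
None
the job is handed in; nothing more can be done
```

I pushed the keeper bar down onto its stop, then set the yellow rack on the deck and pressed it into the corner. I handed in at about 17 s, still gripping the rack by its fin.

**Keeper bar:** the wrist picture taken after I backed off matched the predicted pad position at angle 0. The fingertips briefly pressed the pad with 41 N at the stop, more than I meant to.

**Rack in the corner:**
- **Force:** the press settled at about 6–7 N on each face, with a light down-force on the deck.
- **Flushness:** a small yaw wiggle gave a near-symmetric restoring moment (+0.28 / -0.34 N m), so the rack lies along both faces rather than touching at one corner.
- **Image check:** this was weaker. The rack stands 13.0–13.6 mm from the bar's outer face against a nominal 14 mm, and its edge is about 0.45° off the bar's. Both are within what I can read from the pixels.
- **Tilt:** the tool reads about 0.1° off vertical while pressing.

**Bystanders:** all the ones in view matched their starting positions in the final scene picture.

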